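# Lock the microscope stage with its transport pin

### The job

Lock the sliding carriage of the microscope stage for transport: take the steel lock pin out of the yellow rack, put it through the round hole in the carriage, and feel for the matching hole that is hidden in the base underneath, sliding the carriage along with the pin. Then push the pin firmly past its spring catch until its head sits fully home on the carriage, and let go. Do not force it (never more than about 50 N on the stage), and leave the tube, dish, timer and tip box where they are.

Things in the scene. Friction and masses are not known exactly. Their poses are not given: they have to be found in the camera images.
- pin: Steel lock pin, 65 mm long, about 60 g, standing nose down in a well of the yellow rack. Origin at the centre of its flat nose end, z up along the pin. Nose: a cone from 6 mm diameter at z=0 to 10 mm at z=6 mm; shank 10 mm diameter up to z=40 mm; ridged round head to grip, 18 mm diameter, from z=40 to z=65 mm. Only the pin has this broad metal head.
- rack: Yellow plastic rack block fixed to the bench, 80 (x) x 130 (y) x 45 mm high, origin under its centre. Two wells 12 mm wide and 25 mm deep (floor at z=20 mm) at y=+35 and y=-35 mm: the pin stands in one, the tube in the other; which is which changes.
- stage: Base of the microscope stage unit, fixed to the bench, dark steel, 170 (x) x 290 (y) mm, origin under its centre at bench height. Its y axis is the direction in which the carriage slides. At each y end a cap 22 mm wide rises to 52 mm. A hidden bar with the matching hole lies inside, under the carriage. Pin fully home: its nose at z=9.5 mm.
- bar_mid (a point): Point on the flat, smooth top of the hidden steel bar inside the base, 36 mm above the bench, at x=-35 mm, y=0 of the stage; axes as the stage's. The bar runs under the lock hole over the whole travel. It has one 12 mm through hole on this line (x=0), at a y between -12 and +12 mm, different each time: to be found by feel. Rigid; the bar is 22 mm thick, open below.
- catch_height (a point): Height of the spring catch, 14 mm below the bar's top (bar_mid), 22 mm above the bench: a small sprung ball sticks 3 mm into the bar's hole from its +x side. By its own weight the pin drops only until its nose is 16 to 20 mm above the bench; past the ball it must be pushed with about 5 to 10 N.
- carriage (a joint): Position of the sliding carriage along the stage's y axis in m, -0.035 to +0.035, 0 in the middle; the holes line up somewhere between -0.012 and +0.012. Friction about 1.5 N; stays where it is left. The carriage: aluminium plate 110 (x) x 150 (y) x 12 mm, underside 37.5 and top 49.5 mm above the bench, with a rectangular window holding a glass slide and one round lock hole.
- lock_hole (a point): Centre of the mouth of the round 12 mm lock hole, on the top face of the carriage, 49.5 mm above the bench, at x=-35 mm of the stage; axis vertical; moves with the carriage. Its axes are parallel to the stage's.
- tube: Bystander: small clear capped tube, 42 mm long, 10 mm diameter with a 14 mm white cap, standing in the other well of the rack. Origin at its foot.
- dish: Bystander: round closed culture dish, 90 mm diameter, 14 mm high. Origin under its centre.
- timer: Bystander: white bench timer, 60 x 70 x 22 mm. Origin under its centre.
- tipbox: Bystander: green pipette-tip box with clear lid, 85 x 120 x 65 mm. Origin under its centre.

How it is judged:
By the outcome, as a careful person would: the job done as asked, in the order asked, and still so for the second after the job is handed in, with the robot touching nothing.
It also fails if it takes over 61 s, if anything falls off the work surface, if the arm or the gripper's body presses on something with over 40 N, if the wrist force passes 120 N, or if a joint passes its speed limit or range.

### The arm

A 7-joint arm with a two-finger parallel gripper is mounted at the origin on the work surface. World frame = base frame: x ahead of the robot, y to its left, z up, the work surface at z = 0. Lengths are in mm, angles in rad, forces in N, time in s.
With the tool pointing down it reaches from about 400 to 900 mm from the base axis. Payload 5.6 kg.
Tool frame: the origin (TCP) lies midway between the tips of the shut fingers; the grasp point (between the pads) lies 19 mm behind it; z points along the fingers, y is the line along which they close (so a half turn about z gives the same grasp; the last joint's range is limited). The gripper opens to 92 mm and grips with 3 to 60 N. Pads are 20 mm wide; open, the fingers measure 128 mm over their backs; the gripper's body (75 mm by 189 mm) begins 69 mm behind the grasp point.
Start: joints at [-1.312, 0.468, -0.012, 1.603, 0.006, 1.071, -0.056], TCP at [193.247, 620.616, 214.592] pointing down, gripper open.
Joint ranges: [-2.53, 2.53], [-0.31, 2.02], [-1.57, 1.55], [0.28, 2.44], [-1.29, 4.43], [0.15, 1.84], [-2.92, 2.92]. Speed limits (rad/s): [2.57, 2.57, 3.14, 3.14, 3.14, 3.14, 3.14].

### API

Orientations are given as a rotation vector (axis times angle).
In Python, from cell import robot, grip, kin, viewer gives the robot as it stands. Calls block until the motion is done:
- robot.movep(position, orientation): joint-space move of the TCP to a pose.
- robot.servo_line(position, feed=150, rotation=None): straight line of the TCP; rotation=None keeps the orientation; feed is the mean speed in mm/s.
- robot.goto_joints(angles): joint-space move.
- grip(opening, newtons=None): opening from 0.0 (shut) to 1.0 (fully open); newtons is the grip in N (None keeps the last); returns when the fingers have stopped.
- robot.hold(seconds).
- kin.ik(position, orientation): joint angles nearest the present ones, or None.
- robot.observe(): the state.
- viewer.read_camera(name): name is "side" or "top"; returns the picture (384x512x3 uint8, red, green, blue); there is no depth.
- viewer.camera_info(name): a dict with "camera_matrix" (3x3 intrinsics, pixels), "k1" (the pictures are not rectified: a ray, as slopes to the right and down, at radius r is drawn at 1 + k1 r^2 times it, then the intrinsics apply), "R" (3x3) and "t" (3): a world point X has camera coordinates R X + t. Camera axes: x right, y down, z forward; pixel columns grow to the right and rows downward; lengths in mm; the calibration is good to about 2 mm. A picture is of the moment at which its call begins. camera_info takes no time and is no camera call.
A pose or a line that the arm cannot do raises robot.IKError and nothing moves.
- robot.job_done(): hands the job in; it is judged then, once.
Trained networks look in the newest picture that a camera, given by its name, has taken for a name from the list of things; names that differ only in an ending like _2 or _b are one class to them, and where a whole thing is asked for, a point or a joint stands for the part that bears it (a point fixed in the world has none). Each returns a list of dicts, best first, with "confidence" (0 to 1); they miss things now and then, are a little off and sometimes report something else, mostly with a low value. They report only what shows in the picture. A call takes as long as a camera call.
- viewer.silhouettes(name, camera): "mask" (384x512 bool, what is visible of it).
- viewer.pinpoint(name, camera): "at" ([x, y, z] in mm, in the coordinates of the camera as it stood for that picture, good to about 4 mm: a listed point, or the origin of a listed thing).
The state is a dict: "t": time; "joints": joint angles; "joint_velocities": joint speeds; "joint_torque": joint torques, N m; "tcp_pos": TCP position; "tcp_rot": TCP orientation; "contact_force": force on the tool from outside, world axes, zero at the start; "wrist_torque": the same for the moment, N m; "grip_width": opening from 0.0 (shut) to 1.0 (fully open); "grip_force": force on a finger pad.
Only numpy, scipy, OpenCV 4.12 (cv2) and the standard library are available. Lean on these libraries where they do the work, as an engineer would, in place of code of your own. Each camera call takes 0.05 s, during which the arm holds its last target. There are 200 camera calls.

## Working session

There is one attempt and no reset: what is moved stays moved. The work goes in short steps, each a Python script; the robot and the scene stay as the last script left them, time stands still between calls to the robot, and variables do not carry over. Pictures are saved under pics/ and viewed, at most 10 in all, crops included, and the job is handed in when it is done.

```bash
ls; mkdir -p pics; cat > h.py <<'E'
import numpy as np, cv2
from cell import robot, grip, kin, viewer
def cam2w(c,p):
    i=viewer.camera_info(c); return np.array(i["R"]).T@(np.array(p)-np.array(i["t"]))
def proj(c,X):
    i=viewer.camera_info(c); p=np.array(i["R"])@np.array(X)+np.array(i["t"]); s=p[:2]/p[2]; s=s*(1+i["k1"]*(s@s)); K=np.array(i["camera_matrix"]); return (K@[*s,1])[:2]
def ray(c,uv,z):
    "world point at height z seen at pixel uv"
    i=viewer.camera_info(c); K=np.array(i["camera_matrix"],float)
    s=cv2.undistortPoints(np.array([[uv]],float),K,np.array([i["k1"],0,0,0,0.]))[0,0]
    R=np.array(i["R"]); o=-R.T@np.array(i["t"]); d=R.T@[*s,1]; return o+d*(z-o[2])/d[2]
def shot(c,n):
    im=viewer.read_camera(c); cv2.imwrite(f"pics/{n}.png",im[:,:,::-1]); return im
E
python3 - <<'E'
from h import *
np.set_printoptions(precision=1,suppress=True)
a=shot("top","top0"); b=shot("side","side0")
cv2.imwrite("pics/both.png",cv2.resize(np.hstack([a,b])[:,:,::-1],(800,300)))
for c in("top","side"):
    i=viewer.camera_info(c); R=np.array(i["R"]); print(c,-R.T@np.array(i["t"]),R[2],i["k1"],np.array(i["camera_matrix"])[0])
    for n in("pin","rack","stage","lock_hole","carriage","bar_mid","tube","dish","timer","tipbox"):
        for d in viewer.pinpoint(n,c)[:2]: print(c,n,round(d["confidence"],2),cam2w(c,d["at"]),proj(c,cam2w(c,d["at"])))
o=robot.observe(); print(o["t"],o["tcp_rot"],o["contact_force"])
E
```

```text
pics
top [506.5  55.6 968.9] [ 0.1  0.  -1. ] -0.09070489889719346 [383.2   0.  254.1]
top pin 0.58 [ 515.8 -280.    22. ] [398.1 233.3]
top pin 0.39 [484.6  87.2  50.4] [249. 243.]
top rack 0.86 [ 505.7 -245.9   -1.2] [381.7 237.1]
top stage 0.81 [519.3  62.8   0.1] [259.7 229. ]
top lock_hole 0.77 [483.3  88.9  51.8] [248.2 243.6]Traceback (most recent call last):
  File "<stdin>", line 8, in <module>
ValueError: it knows: bar_mid, catch_height, dish, lock_hole, pin, rack, stage, timer, tipbox, tube
```

View pics/top0.png

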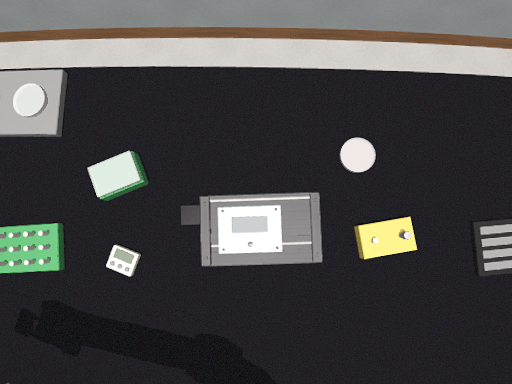

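View pics/side0.png

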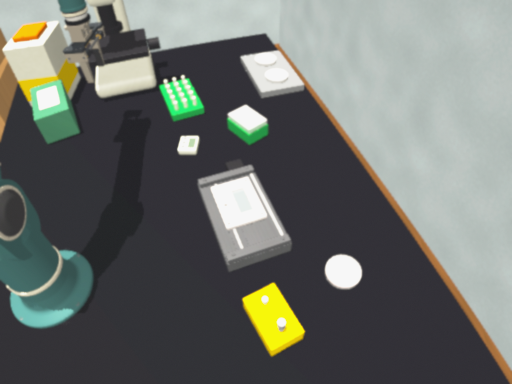

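The top view shows the stage around (260,230) and the lock hole near (250,244). The rack is near (386,238), with a white cap at (375,240) and a grey head at (407,236). I'll zoom in on both and compute the poses.

```bash
python3 - <<'E'
from h import *
np.set_printoptions(precision=2,suppress=True)
a=viewer.read_camera("top"); b=viewer.read_camera("side")
for c,im in(("top",a),("side",b)):
    for n in("pin","rack","stage","lock_hole","tube","dish","timer","tipbox","bar_mid"):
        for d in viewer.pinpoint(n,c)[:2]: print(c,n,round(d["confidence"],2),cam2w(c,d["at"]),proj(c,cam2w(c,d["at"])))
    for n in("pin","stage","rack","tube"):
        for d in viewer.silhouettes(n,c)[:2]:
            m=d["mask"].astype(np.uint8); ys,xs=np.nonzero(m)
            print(c,"sil",n,round(d["confidence"],2),m.sum(),xs.mean(),ys.mean(),cv2.minAreaRect(np.c_[xs,ys].astype(np.float32)), cv2.boxPoints(cv2.minAreaRect(np.c_[xs,ys].astype(np.float32))).tolist() if n in("rack","stage") else "")
A=cv2.resize(a[185:275,190:330],None,fx=5,fy=5,interpolation=cv2.INTER_CUBIC)
B=cv2.resize(np.hstack([a[210:265,350:420],b[280:335,240:310]]),None,fx=5,fy=5,interpolation=cv2.INTER_CUBIC)
cv2.imwrite("pics/zA.png",A[:,:,::-1]);cv2.imwrite("pics/zB.png",B[:,:,::-1])
o=robot.observe(); print(o["t"],o["tcp_rot"],o["contact_force"])
E
```

```text
top pin 0.51 [ 515.91 -281.14   19.35] [398.18 233.31]
top rack 0.85 [ 507.86 -246.79   -0.43] [382.1  236.27]
top stage 0.78 [519.74  62.97   0.49] [259.67 228.8 ]
top lock_hole 0.76 [481.56  85.31  50.57] [249.75 244.32]
top tube 0.48 [ 496.07 -208.05   21.65] [369.34 240.81]
top dish 0.8 [ 711.92 -186.83   -0.88] [358.4  156.16]
top timer 0.95 [428.7  406.08  -1.63] [124.48 260.74]
top tipbox 0.71 [646.88 422.52   0.5 ] [122.66 175.93]
top bar_mid 0.63 [482.08  59.83  40.45] [260.47 244.27]
top sil stage 0.88 8786 256.887320737537 228.4850899157751 ((250.74876403808594, 229.59095764160156), (70.46251678466797, 139.07171630859375), 87.91743469238281) [[179.97854614257812, 196.9098663330078], [318.9584045410156, 191.85606384277344], [321.51898193359375, 262.27203369140625], [182.53912353515625, 267.32586669921875]]
top sil rack 0.81 1885 384.7236074270557 237.74429708222812 ((385.02581787109375, 238.07638549804688), (35.67286682128906, 58.00839614868164), 78.46537780761719) [[353.04083251953125, 226.3998565673828], [409.877685546875, 214.8004913330078], [417.01080322265625, 249.7529
[... 938 characters left out ...]
.23355102539062, 211.642333984375), (104.91511535644531, 68.69035339355469), 70.01689147949219) [[193.0291748046875, 174.08029174804688], [257.58392333984375, 150.6058349609375], [293.43792724609375, 249.20437622070312], [228.8831787109375, 272.6788330078125]]
side sil rack 0.94 2375 272.53263157894736 318.84673684210526 ((272.7325744628906, 317.9167175292969), (64.33233642578125, 40.71537780761719), 60.83238220214844) [[239.27957153320312, 299.7509460449219], [274.8321533203125, 279.9076232910156], [306.1855773925781, 336.0824890136719], [270.63299560546875, 355.9258117675781]]
side sil tube 0.45 40 264.275 299.375 ((264.5, 299.5), (7.0, 5.0), 90.0) 
1.7 [0.47 3.11 0.  ] [ 0.34  0.36 -0.28]
```

View pics/zA.png

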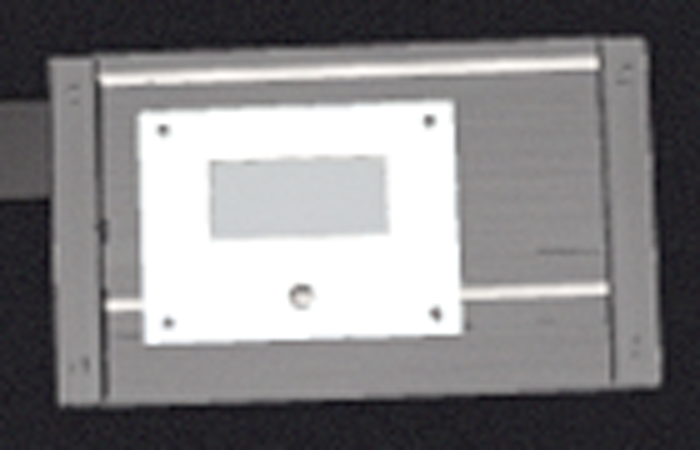

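View pics/zB.png

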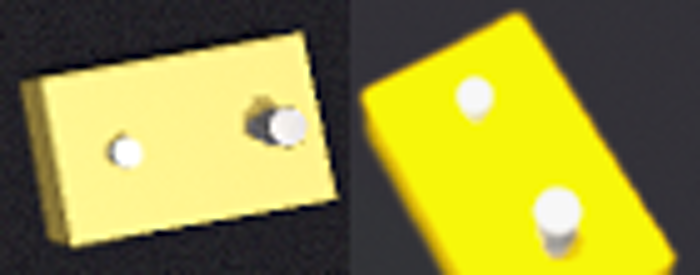

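The zoomed views show the pin as the rack's right-hand item: its head is at top pixel (407.2,234.8) and side pixel (281,322). The lock hole is at top pixel (250.0,243.6). Next I'll compute the geometry and grasp.

```bash
cat >> h.py <<'E'
from scipy.spatial.transform import Rotation as Ro
def down(psi):
    return np.pi*np.array([-np.sin(psi/2),np.cos(psi/2),0])
E
python3 - <<'E'
from h import *
np.set_printoptions(precision=2,suppress=True)
f=lambda u,v:((u+.5)/5-.5+190,(v+.5)/5-.5+185)
C=[ray("top",f(*p),52)[:2] for p in((50,58),(647,38),(660,385),(62,405))]
print("corners",C,"centre",np.mean(C,0),[np.degrees(np.arctan2(*(d:=(a-b)))) for a,b in((C[0],C[1]),(C[3],C[2]))], np.linalg.norm(C[0]-C[1]),np.linalg.norm(C[0]-C[3]))
D=[ray("top",f(*p),49.5)[:2] for p in((138,112),(455,100),(463,333),(146,345))]
print("carr",np.mean(D,0),[np.degrees(np.arctan2(*(a-b))) for a,b in((D[0],D[1]),(D[3],D[2]))])
print("hole top",ray("top",f(302,295),49.5),"side net px",ray("side",(225.3,204.5),49.5))
print("pin top",ray("top",(407.2,234.8),85),"side",ray("side",(281.,322.0),85))
print("proj side of hole/pin", proj("side",ray("top",f(302,295),49.5)),proj("side",ray("top",(407.2,234.8),85)))
E
```

```text
corners [array([593.76, 209.57]), array([610.15, -77.97]), array([445.  , -85.96]), array([428.03, 197.59])] centre [519.23  60.81] [np.float64(-3.263593537159011), np.float64(-3.424260274451544)] 288.0047886154873 166.15732065306787
carr [517.96  86.58] [np.float64(-3.5482693721405885), np.float64(-3.692210811836154)]
hole top [483.26  84.79  49.5 ] side net px [482.7   85.04  49.5 ]
pin top [ 512.21 -279.09   85.  ] side [ 511.05 -281.08   85.  ]
proj side of hole/pin [225.52 204.52] [281.21 320.94]
```

```bash
python3 - <<'E'
from h import *
np.set_printoptions(precision=2,suppress=True)
r=down(np.radians(3.4))
grip(0.45,15)
robot.movep([511.7,-280,150],r)
robot.servo_line([511.7,-280,64],feed=80)
o=robot.observe(); print(o["t"],o["tcp_pos"],o["contact_force"])
grip(0.0,15)
o=robot.observe(); print(o["t"],o["grip_width"]*92,o["grip_force"],o["contact_force"],o["wrist_torque"],o["tcp_pos"])
E
```

```text
7.125 [ 512.07 -280.25   64.49] [0.99 0.07 0.34]
7.6083 17.138936537174 14.992086589336395 [0.17 0.52 1.85] [ 0.14 -0.06  0.04] [ 511.83 -280.02   64.17]
```

```bash
python3 - <<'E'
from h import *
np.set_printoptions(precision=2,suppress=True)
grip(0.0,50)
robot.servo_line([511.7,-280,140],feed=120)
o=robot.observe(); print(o["t"],o["grip_width"]*92,o["grip_force"],o["contact_force"],o["wrist_torque"])
r=down(np.radians(3.4))
robot.movep([483,85,115],r)
robot.hold(.3)
im=shot("side","s1"); p=proj("side",[483,85,80])
o=robot.observe(); print(o["t"],o["tcp_pos"],o["contact_force"],o["wrist_torque"])
tp=o["tcp_pos"]
print("expect nose",proj("side",np.array(tp)-[0,0,44]),"hd bottom",proj("side",np.array(tp)-[0,0,4]),p)
d=viewer.pinpoint("pin","side")
for q in d[:2]: print(q["confidence"],cam2w("side",q["at"]))
d=viewer.pinpoint("lock_hole","side")
for q in d[:1]: print(q["confidence"],cam2w("side",q["at"]))
cv2.imwrite("pics/s1z.png",cv2.resize(im[130:230,165:285,::-1],None,fx=6,fy=6,interpolation=cv2.INTER_CUBIC))
E
```

```text
8.6083 16.384318446216493 49.98390018939972 [ 0.91 -0.51 -0.13] [ 0.07  0.01 -0.01]
10.3333 [483.19  84.4  115.05] [-0.16  0.39 -0.13] [-0.02 -0.07 -0.01]
expect nose [224.86 199.57] hd bottom [223.56 189.71] [224.45 197.27]
0.64 [483.3   58.56  39.  ]
0.48 [485.05  81.12  73.44]
0.81 [479.91  81.43  53.59]
```

View pics/s1z.png

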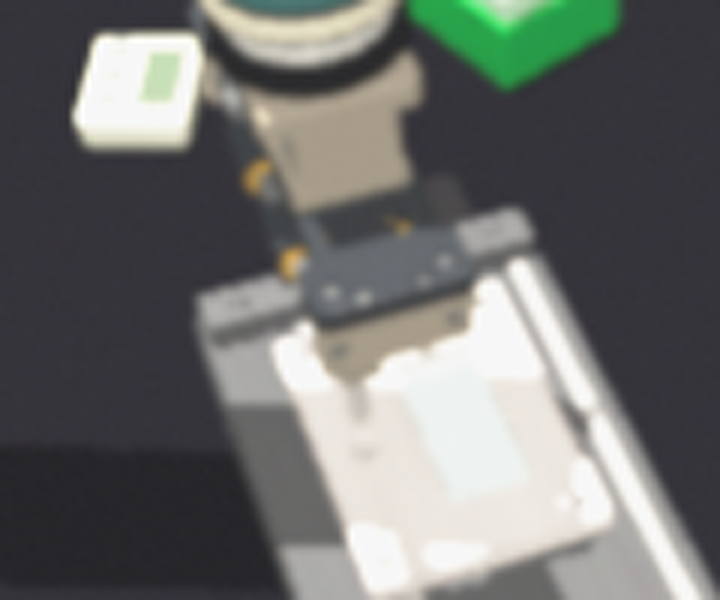

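The side view shows the pin held vertically, with its shank at about (224.7,199) right over the hole at (225.4,205). Next I'll lower it while monitoring force.

```bash
cat >> h.py <<'E'
def obs(): 
    o=robot.observe(); return np.array(o["tcp_pos"]),np.array(o["contact_force"]),o
def lower(xy,z0,z1,step,fz,feed=30,verbose=True):
    "step down until |Fz| rises by fz; returns commanded z"
    F0=obs()[1]; z=z0
    while z>z1:
        z=max(z1,z-step); robot.servo_line([*xy,z],feed=feed); p,F,o=obs()
        if verbose: print(round(o["t"],2),z,p,F-F0)
        if F[2]-F0[2]>fz: break
    return z
E
python3 - <<'E'
from h import *
np.set_printoptions(precision=2,suppress=True)
robot.servo_line([483,85,97],feed=60); robot.hold(.2); print(obs()[:2])
lower((483,85),97,84,1.5,5)
E
```

```text
(array([483.19,  84.95,  97.16]), array([ 0.57, -0.84, -0.3 ]))
11.33 95.5 [482.97  85.06  95.49] [ 0.01  1.51 -0.71]
11.58 94.0 [482.94  85.01  93.92] [-0.38  0.13  0.5 ]
11.83 92.5 [482.94  84.99  92.42] [-1.14  0.68 -0.84]
12.08 91.0 [482.95  84.98  90.93] [0.67 0.71 0.06]
12.33 89.5 [482.97  84.98  89.43] [-0.58  1.1  -0.03]
12.58 88.0 [482.93  84.97  87.9 ] [-0.58  0.62 -0.33]
12.83 86.5 [482.92  84.98  86.42] [-0.46  1.43 -0.17]
13.08 85.0 [482.94  84.99  84.91] [-1.   -0.04 -0.54]
13.33 84 [482.95  84.99  83.96] [-0.89  0.44 -0.19]
```

```bash
cat >> h.py <<'E'
U=np.array([-np.sin(np.radians(3.4)),np.cos(np.radians(3.4))])
P=lambda s:np.array([483,85])+(s-26.3)*U
E
python3 - <<'E'
from h import *
np.set_printoptions(precision=2,suppress=True)
robot.servo_line([*P(12.5),84],feed=40)
print("slide",*obs()[:2])
for s in np.arange(12.5,-13,-2.5):
    robot.servo_line([*P(s),81.2],feed=30)
    F1=obs()[1]
    z=lower(P(s),81.2,77,.7,5,feed=15,verbose=False)
    p,F,o=obs(); print(round(o["t"],2),s,round(z,1),p,F,F1)
    if z<78.2: break
    robot.servo_line([*P(s),81.2],feed=30)
E
```

```text
slide [483.89  70.57  84.07] [ 0.44  0.53 -1.09]
14.82 12.5 79.1 [484.22  71.24  79.5 ] [0.14 0.95 5.3 ] [-0.83 -0.11 -0.84]
16.82 10.0 77 [483.94  68.72  76.95] [0.09 0.07 0.12] [ 0.04  0.23 -0.48]
```

```bash
python3 - <<'E'
from h import *
np.set_printoptions(precision=2,suppress=True)
z=lower(P(10),77,66,1.5,5,feed=25)
E
```

```text
17.07 75.5 [484.01  68.75  75.42] [ 0.1   0.36 -1.04]
17.32 74.0 [484.09  68.52  73.97] [ 0.1  -0.88 -0.22]
17.57 72.5 [483.99  68.38  72.37] [ 0.58 -0.88 -0.79]
17.82 71.0 [483.96  68.41  70.88] [ 0.54 -1.97 -2.26]
18.07 69.5 [483.97  68.42  69.39] [ 0.81 -1.85 -1.38]
18.32 68.0 [484.    68.49  67.92] [ 0.9  -3.52 -1.97]
18.57 66.5 [483.98  68.5   66.4 ] [ 1.   -2.43 -1.42]
18.82 66 [484.04  68.53  66.03] [ 0.72 -3.5   0.42]
```

```bash
python3 - <<'E'
from h import *
np.set_printoptions(precision=2,suppress=True)
xy=P(9.7)
robot.servo_line([*xy,66],feed=20); print(*obs()[:2])
z=lower(xy,66,54.5,1.,20,feed=20)
E
```

```text
[484.03  68.5   66.03] [-0.26 -2.56  1.82]
19.32 65.0 [483.98  68.5   64.97] [ 1.45  0.44 -1.16]
19.57 64.0 [483.96  68.47  63.94] [ 1.11 -0.19 -0.77]
19.82 63.0 [483.93  68.44  62.88] [ 1.67 -0.55 -0.82]
20.07 62.0 [484.    68.43  61.98] [-0.52 -0.99  0.7 ]
20.32 61.0 [483.97  68.36  61.06] [ 0.35 -0.7   2.35]
20.57 60.0 [483.85  68.28  59.91] [ 1.05 -0.35  0.73]
20.82 59.0 [483.79  68.23  58.89] [ 0.02 -1.3   1.31]
21.07 58.0 [483.79  68.26  57.81] [-1.08 -2.27  2.04]
21.32 57.0 [483.8   68.27  56.83] [-0.45 -2.22 -0.77]
21.57 56.0 [483.82  68.33  55.87] [ 0.26 -1.75 -0.3 ]
21.82 55.0 [483.84  68.31  54.91] [-0.21 -2.52  0.74]
22.07 54.5 [483.85  68.29  54.4 ] [-0.08 -2.81  0.61]
```

```bash
python3 - <<'E'
from h import *
np.set_printoptions(precision=2,suppress=True)
z=lower(P(9.7),54.5,51.5,.5,15,feed=15)
p,F,o=obs();print(F,o["grip_width"]*92)
E
```

```text
22.32 54.0 [483.8   68.29  53.9 ] [-1.17  0.29 -2.01]
22.57 53.5 [483.84  68.33  53.62] [-2.25 -0.12  2.56]
22.82 53.0 [483.9   68.31  53.55] [-3.75  0.67  9.02]
23.07 52.5 [483.93  68.32  53.46] [-5.39  0.2  15.04]
[-5.73 -5.17 17.47] 16.521750798013574
```

The head bottomed at TCP 53.5, exactly the expected home height. I'll release, rise, and confirm with a press from above using the closed fingers.

```bash
python3 - <<'E'
from h import *
np.set_printoptions(precision=2,suppress=True)
xy=P(9.7)
robot.servo_line([*xy,53.4],feed=15)
grip(0.45,15); print(*obs()[:2])
robot.servo_line([*xy,100],feed=80)
grip(0.0,15)
robot.servo_line([*xy,80],feed=60)
lower(xy,80,72,.7,18,feed=20)
robot.servo_line([*xy,110],feed=80)
grip(0.3)
robot.servo_line([*(xy+[-60,0]),230],feed=200)
robot.movep([300,400,300],down(.3)); robot.hold(.2)
im=shot("top","t2"); b=viewer.read_camera("side"); print(obs()[2]["t"],obs()[1])
v=cv2.resize(np.hstack([im[185:275,190:310],b[160:250,190:310]]),None,fx=3.3,fy=3.3,interpolation=cv2.INTER_CUBIC)
cv2.imwrite("pics/t2z.png",v[:,:,::-1])
for c in("top","side"):
    for n in("pin","lock_hole","tube","dish","timer","tipbox"):
        for d in viewer.pinpoint(n,c)[:1]: print(c,n,round(d["confidence"],2),cam2w(c,d["at"]))
E
```

```text
[483.94  68.71  53.35] [ 1.55  0.36 -0.21]
26.05 79.3 [484.16  68.45  79.46] [-0.18  1.53  0.39]
26.3 78.6 [484.    68.49  78.65] [ 0.69  2.04 -0.17]
26.55 77.89999999999999 [483.94  68.46  77.88] [1.15 1.46 0.13]
26.8 77.19999999999999 [483.93  68.42  77.16] [0.35 1.6  0.89]
27.05 76.49999999999999 [483.94  68.45  76.45] [-0.04  1.77  0.51]
27.3 75.79999999999998 [483.96  68.4   75.77] [-0.69  1.72  0.24]
27.55 75.09999999999998 [484.08  68.43  75.18] [0.32 1.23 2.51]
27.8 74.39999999999998 [484.16  68.24  74.93] [-2.17  0.89  9.08]
28.05 73.69999999999997 [484.24  68.15  74.77] [-3.76  1.44 17.82]
28.3 72.99999999999997 [484.29  68.08  74.65] [-5.61  0.34 24.57]
32.2917 [-0.51 -0.63 -0.41]
top pin 0.57 [488.82  66.02  12.23]
top lock_hole 0.57 [483.59  73.42  52.09]
top tube 0.58 [ 495.   -207.29   22.16]
top dish 0.79 [ 714.2  -182.68   -0.55]
top timer 0.92 [430.82 405.43  -1.53]
top tipbox 0.83 [644.96 425.02   2.98]
side pin 0.74 [522.8   61.48   2.33]
side lock_hole 0.88 [479.27  66.62  51.96]
side tube 0.45 [ 498.11 -211.5    23.59]
side dish 0.65 [ 712.32 -179.62    5.98]
side timer 0.8 [425.14 407.1    1.02]
side tipbox 0.77 [638.93 420.56   3.24]
```

View pics/t2z.png

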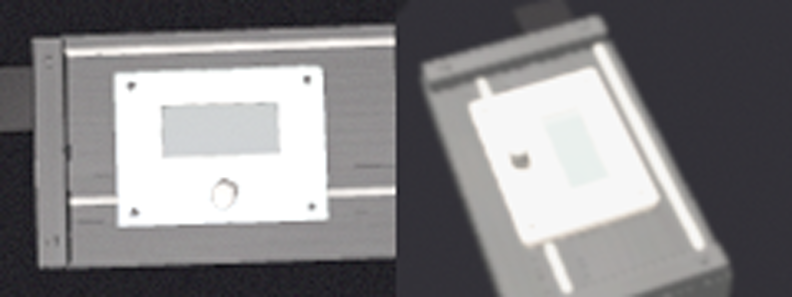

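The picture shows the pin head seated on the carriage at crop pixel (224,193), and the bystanders haven't moved. The press from above stopped at 74.7 mm, against 74.5 mm expected when fully home.

```bash
python3 -c "
from h import *
print(robot.job_done())"
```

```text
the job is handed in; nothing more can be done
None
```

The lock pin is through the carriage and the hidden bar hole, pushed past the catch, seated home and released; I handed the job in after about 32 s, the highest force reading was about 25 N, and the bystanders are where they were.

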